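# Fit a V-rest in the bench channel and lay the punty rod on it

## Robot

A 7-joint arm with a two-finger parallel gripper is mounted at the origin on the work surface. World frame = base frame: x ahead of the robot, y to its left, z up, the work surface at z = 0. Lengths are in m, angles in rad, forces in N, time in s.
With the tool pointing down it reaches from about 0.4 to 0.9 m from the base axis. Payload 5.5 kg.
Tool frame: the origin (TCP) lies midway between the tips of the shut fingers; the grasp point (between the pads) lies 19 mm behind it; z points along the fingers, y is the line along which they close (so a half turn about z gives the same grasp; the last joint's range is limited). The gripper opens to 85 mm and grips with 20 to 120 N. Pads are 22 mm wide; open, the fingers measure 114 mm over their backs; the gripper's body (76 mm by 85 mm) begins 54 mm behind the grasp point. The pads swing forward as they close: fully open they stand 13 mm farther back than shut.
Start: joints at [-0.921, 0.501, -0.427, 1.55, 0.221, 1.138, -0.21], TCP at [0.245, 0.602, 0.231] pointing down, gripper open.
Joint ranges: [-2.88, 2.88], [-0.31, 2.03], [-1.54, 1.56], [0.2, 2.42], [-1.41, 4.55], [0.19, 2.02], [-2.57, 2.57]. Speed limits (rad/s): [2.57, 2.57, 3.14, 3.14, 3.14, 3.14, 3.14].

## Interface

Orientations are given as a unit quaternion [w, x, y, z].
In Python, from cell import arm gives the robot as it stands.
- The arm moves only by the tool carry_out, never from a script. Its argument "plan" is a list of rows, each an object of numbers: "dx", "dy", "dz": the shift along the world's x, y, z in mm; "rx", "ry", "rz": the turn, a rotation vector about the world's x, y, z in rad. A call has exactly 10 rows; each row shifts and turns the commanded pose from where the row before left it; what a row does not reach is not made up. A row lasts 1/10 s, in which the tool goes at most 50 mm and 8.59 degrees, less where a joint would pass 70% of its speed; a pose out of reach is approached as far as the arm can. A call is refused whole if a number of a shift passes 50 or a number of a turn 0.15, either way. A call with a gripper value outside its range is refused whole. "fingers" is the finger opening in mm, from 0 to 85.4, set as the call begins (left out, the last holds). The fingers move at their own pace and stop on an object; "squeeze" is the grip in N (left out, the last holds). Time passes only in rows, so rows that do not move let the fingers close, or fill a call up. It gives the time, the measured TCP pose, the force, the opening and the grip force at its end, in the units of the state.
- arm.read_state(): the state, without advancing time (a new reading comes with each control period).
- arm.grab_frame(name): name is "side" or "top" or "wrist"; returns a dict with "frame" (400x640x3 uint8, red, green, blue), "fx", "fy", "cx", "cy" (pixels), "R" (3x3) and "t" (3): a world point X has camera coordinates R X + t. Camera axes: x right, y down, z forward; pixel columns grow to the right and rows downward; lengths in m; the calibration is good to about 2 mm. A picture is of the moment at which its call begins. There is no depth.
- arm.job_done(): hands the job in; it is judged then, once.
Trained networks look in the newest picture that a camera, given by its name, has taken for a name from the list of things; names that differ only in an ending like _2 or _b are one class to them, and where a whole thing is asked for, a point or a joint stands for the part that bears it (a point fixed in the world has none). Each returns a list of dicts, best first, with "score" (0 to 1); they miss things now and then, are a little off and sometimes report something else, mostly with a low value. They report only what shows in the picture. A call takes as long as a camera call. They do not tell look-alikes from the thing itself.
- arm.outline_of(camera, query): "pixels" (400x640 bool, what is visible of it) and "box" ([centre column, centre row, width, height] in pixels, round what is visible of it).
The state is a dict: "time_s": time; "qpos": joint angles; "joint_vel": joint speeds; "joint_efforts": joint torques, N m; "eef_pos": TCP position; "tcp_rot": TCP orientation; "contact_force": force on the tool from outside, world axes, zero at the start; "moment": the same for the moment, N m; "gripper_width": opening from 0.0 (shut) to 1.0 (fully open); "gripper_force": force on a finger pad.
Only numpy, scipy, OpenCV 4.12 (cv2) and the standard library are available. Lean on these libraries where they do the work, as an engineer would, in place of code of your own. Each camera call takes 0.05 s, during which the arm holds its last target. There are 200 camera calls.

## Task

Set up the rod rest on the glassblower's bench. Take the loose V-rest out of its wooden stand, drop its T-foot into the slot of the steel channel at the white mark and twist it a quarter turn so that it locks under the lips with its V in line with the other V-rest. Then lift the steel rod off its wooden cradle and lay it gently in both Vs, with its middle about midway between them; leave the flat-topped rest and the other things on the bench where they are.

Things in the scene. Friction and masses are not known exactly. Their poses are not given: they have to be found in the camera images.
- rail: Steel C-channel fixed to the bench, 45 mm wide (its x), 340 mm long (its y), 40 mm high. Origin at the centre of its underside. A 22 mm slot runs along y in its top, full length, between lips 6 mm thick; below them the inside is 40 mm wide, 30 mm deep. The two V-rests belong 90 mm either side of its middle, one at +y, one at -y.
- mark_point (a point): White painted line 4 mm wide across the channel's top lips and down its sides, where the loose V-rest must go; the point lies on the slot's centre line, level with the top of the channel, and is 90 mm from the channel's middle towards one of its ends (which end varies).
- fixed_notch (a point): V-rest already fixed to the channel, 180 mm from the mark, shaped like the loose one. The point is the bottom of its open 90 degree V, 38 mm above the channel's top (same on the loose one when seated); V tips 19 mm higher. Its x axis runs along the trough (along the channel). A 16 mm rod lying in a V has its axis 11.3 mm above this point.
- yoke_center (a point): Loose steel V-rest, 0.3 kg, standing in a wooden stand, free to turn. Point on its upright axis, 22 mm above the underside of its round flange (45 mm across, 6 mm thick), 82 mm above the bench at the start. x runs along the V's trough. Above the flange: a block 24 mm in x, 26 mm in y, 31 mm high, then the V, also 24 mm in x, ends flush with the block, 44 mm across in y; top 35 mm above this point.
- yoke_foot (a point): Centre of the loose V-rest's foot plate (18 mm in x, 30 mm in y, 6 mm thick), 11 mm under the flange's underside, on a 16 mm round neck. It passes the slot only with y along the channel (V across it), until the flange lies on the channel's top; turned a quarter either way it is caught under the lips, with 2 mm of play in height.
- rod: Straight steel rod (short punty), 400 mm long along its x, 16 mm thick, with 22 mm collars on the last 30 mm at both ends, about 0.28 kg, balanced at its middle. Origin at its middle, on its axis, about 40 mm above the bench. It lies in two notched wooden blocks 130 mm either side of its middle on a cradle board 10 mm thick, 60 mm wide; clear underneath at its middle.
- flatrest: Bystander: a rest with a flat 50 mm square plate on top instead of a V, in the other wooden stand. Origin at the underside of its flange. The two stands (75 mm square, 60 mm high, fixed) may be swapped.
- tin: Bystander: open aluminium tin, 80 mm across, 50 mm high, origin at the centre of its underside.
- block: Bystander: wooden shaping block 90 x 60 x 50 mm with a 120 mm round handle along its +x, origin under the block's centre.
Not all that is in view belongs to the job. Leave any blue or turquoise look-alike of the part that bears yoke_center alone.

How it is judged:
By the outcome, as a careful person would: the job done as asked, in the order asked, and still so for the second after the job is handed in, with the robot touching nothing.
It also fails if it takes over 64 s, if anything falls off the work surface, if the arm or the gripper's body presses on something with over 40 N, if the wrist force passes 120 N, or if a joint passes its speed limit or range.

## Working session

There is one attempt and no reset: what is moved stays moved. The work goes in short steps, Python scripts to look and compute and a tool call to move; the robot and the scene stay as the last step left them, time stands still between calls to the robot, and variables do not carry over. Pictures are saved under pics/ and viewed, at most 10 in all, crops included, and the job is handed in when it is done.

Besides the shell and the picture viewer there is one more tool, called after ">>>" as name(argument=value, ...) on one line, values as JSON. carry_out: Moves the arm, as the interface text tells. Its arguments: {"type":"object","properties":{"plan":{"type":"array"},"fingers":{"type":"number"},"squeeze":{"type":"number"}},"required":["plan"]}

```bash
ls; mkdir -p pics; cat > h.py <<'E'
import numpy as np,cv2
from cell import arm
def grab(n):
    f=arm.grab_frame(n); f['R']=np.array(f['R']);f['t']=np.array(f['t']);return f
def proj(f,X):
    c=f['R']@np.array(X,float)+f['t'];return np.array([f['fx']*c[0]/c[2]+f['cx'],f['fy']*c[1]/c[2]+f['cy']])
def onz(f,u,v,z):
    d=f['R'].T@np.array([(u-f['cx'])/f['fx'],(v-f['cy'])/f['fy'],1]);o=-f['R'].T@f['t']
    return o+d*(z-o[2])/d[2]
def save(n,im,s=1):
    cv2.imwrite('pics/'+n,cv2.resize(im[:,:,::-1],None,fx=s,fy=s,interpolation=cv2.INTER_CUBIC))
E
python3 - <<'E'
from h import *
for n in ('top','side'):
    f=grab(n); save(n+'0.png',f['frame'],1.25)
    print(n,'cam',-f['R'].T@f['t'],f['R'].round(3).tolist(),f['fx'],f['cx'],f['cy'])
    for q in ('rail','mark_point','fixed_notch','yoke_center','rod','flatrest','tin','block'):
        for r in arm.outline_of(n,q)[:3]: print(q,round(r['score'],2),np.round(r['box'],1))
E
```

```text
pics
top cam [0.33125587 0.03967164 1.15006974] [[-0.02, -1.0, 0.002], [-0.977, 0.019, -0.211], [0.211, -0.006, -0.977]] 490.4051708230759 321.79099346878945 198.14131147877015
rail 0.56 [346.2 177.6 146.9  55.4]
mark_point 0.62 [346.6 174.7 146.9  57. ]
fixed_notch 0.91 [307.2 170.7  21.3  25. ]
yoke_center 0.88 [204.3 259.3  24.8  21. ]
yoke_center 0.8 [233.7 179.2  15.8  24.1]
yoke_center 0.77 [193.3 215.8  26.2  18.3]
rod 0.86 [352.9 250.1 178.7  18.4]
flatrest 0.86 [484.8 223.1  32.7  23.1]
tin 0.66 [195.2 152.   32.4  35.4]
tin 0.4 [345.6 175.1 148.7  52.1]
block 0.58 [459.4 135.5  65.1  75.4]
block 0.55 [194.4 151.9  32.3  33.2]
side cam [ 0.05360063 -0.7595673   0.76002537] [[0.844, -0.537, 0.023], [-0.294, -0.497, -0.816], [0.45, 0.682, -0.577]] 464.1383495059945 326.42397413028533 198.80311955125484
rail 0.68 [361.4 227.9 104.7  86.9]
fixed_notch 0.81 [337.4 194.   17.2  25.8]
yoke_center 0.87 [279.6 183.6  11.5  23.5]
yoke_center 0.86 [234.7 183.8  20.2  23.2]
yoke_center 0.82 [302.9 173.9  11.9  22.1]
rod 0.92 [301.7 252.9  98.8 106.6]
flatrest 0.6 [392.9 300.1  31.9  46.8]
tin 0.59 [308.8 156.2  27.6  23.8]
block 0.93 [454.5 281.6  47.7  72. ]
```

View pics/top0.png

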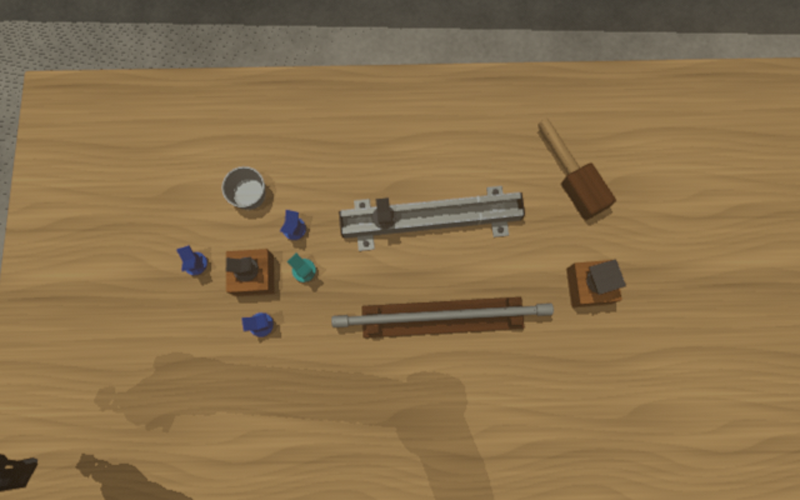

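View pics/side0.png

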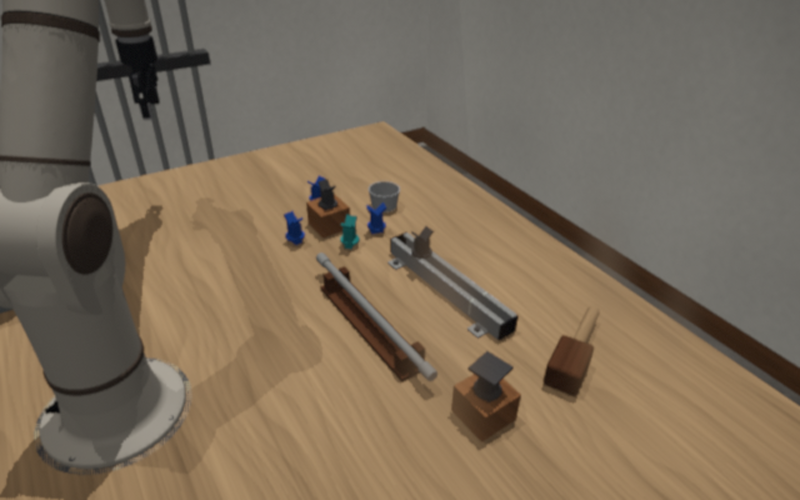

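Top view: the dark steel V-rest in the wooden stand at (200,217) px is the loose one. The blue and turquoise pieces at (154,209), (234,179), (242,214) and (207,260) stand on the bare bench and are look-alikes. The fixed V is at (307,170) and the mark at (384,166). I'll confirm with an enlarged crop and compute rough positions.

```bash
python3 - <<'E'
from h import *
f=grab('top'); im=f['frame']
c=np.hstack([cv2.resize(im[180:280,140:260],None,fx=3.3,fy=3.3,interpolation=cv2.INTER_CUBIC),cv2.resize(im[140:240,300:420],None,fx=3.3,fy=3.3,interpolation=cv2.INTER_CUBIC)])
save('crop1.png',c)
print('yoke',onz(f,194,214,.11),'stand',onz(f,199,215,.06),'fix',onz(f,307,169,.08),'mark',onz(f,384,166,.04))
print('rail ends',onz(f,272.5,179,.04),onz(f,417.5,164.5,.04))
print('rod',onz(f,268,257.5,.04),onz(f,440,248,.04))
s=arm.read_state();print(s)
w=grab('wrist');print(-w['R'].T@w['t'],w['R'].round(3).tolist(),w['fx'])
E
```

```text
yoke [0.52630205 0.30922289 0.11      ] stand [0.5331606  0.31082729 0.06      ] fix [0.63033166 0.06524635 0.08      ] mark [ 0.64525686 -0.1147692   0.04      ]
rail ends [0.61889866 0.14707491 0.04      ] [ 0.64736535 -0.19371616  0.04      ]
rod [0.43631223 0.15703176 0.04      ] [ 0.44999453 -0.2326696   0.04      ]
{'time_s': 0.95, 'qpos': array([-0.92077678,  0.50085777, -0.42698916,  1.55039545,  0.22080292,
        1.13830452, -0.21029395]), 'joint_vel': array([ 0.00090335,  0.0013282 , -0.00045237,  0.00019411, -0.00089888,
        0.00096054, -0.00119286]), 'joint_efforts': array([-4.47187658e-04, -5.69367886e+01, -5.81069469e+00, -2.81339586e+01,
        1.28384877e-02,  1.75095120e-03, -5.15961588e-06]), 'eef_pos': array([0.24518545, 0.60198953, 0.2313371 ]), 'tcp_rot': array([-2.81902612e-06,  1.92193491e-01,  9.81357051e-01,  2.91767447e-05]), 'contact_force': array([0.43800642, 0.63815551, 0.59139842]), 'moment': array([-0.03377777, -0.01102087, -0.01098051]), 'gripper_force': 0.0, 'gripper_width': 0.9996938131022445}
[0.17151208 0.63327634 0.37410935] [[0.378, 0.926, 0.0], [0.879, -0.359, 0.314], [0.291, -0.119, -0.949]] 287.87807353386233
```

View pics/crop1.png

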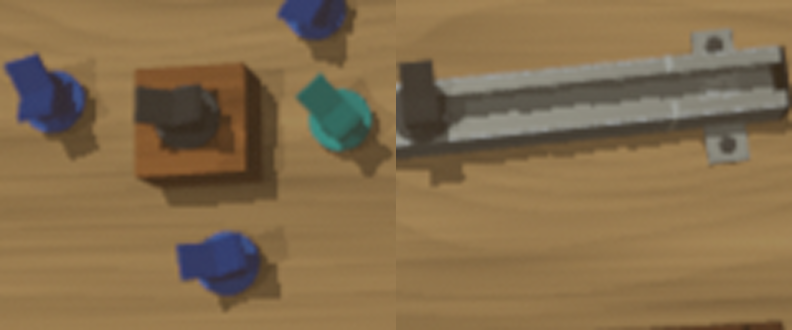

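The enlarged crop confirms it: the dark steel V-rest sits in the wooden stand, its V spanning roughly world y, with the others blue or turquoise. The mark is at about (0.645,-0.115), and the channel is tilted about 4.8°. I'll move above the stand.

>>> carry_out(plan=[{"dx": 15,"dy": -15,"rz": -0.1},{"dx": 29,"dy": -29,"rz": -0.12},{"dx": 30,"dy": -30,"rz": -0.12},{"dx": 30,"dy": -30,"rz": -0.12},{"dx": 30,"dy": -30,"rz": -0.12},{"dx": 30,"dy": -30,"rz": -0.12},{"dx": 30,"dy": -30,"rz": -0.12},{"dx": 30,"dy": -30,"rz": -0.12},{"dx": 30,"dy": -30,"rz": -0.12},{"dx": 29,"dy": -29,"rz": -0.12}], fingers=85)

```text
validation failed for argument at $.pl...
```

```bash
cat >> h.py <<'E'
def st():
    s=arm.read_state();w,x,y,z=s['tcp_rot']
    from scipy.spatial.transform import Rotation as Ro
    M=Ro.from_quat([x,y,z,w]).as_matrix()
    print('t',round(s['time_s'],2),'p',np.round(s['eef_pos']*1000,1),'close',np.degrees(np.arctan2(M[1,1],M[0,1])).round(2),'z',M[:,2].round(3),'q',s['qpos'].round(2),'F',s['contact_force'].round(1),'g',round(s['gripper_width']*85.4,1),round(s['gripper_force'],1))
E
python3 - <<'E'
from h import *
st();f=grab('wrist');save('w1.png',f['frame'],1.25)
print(proj(f,[.533,.311,.06]))
for r in arm.outline_of('wrist','yoke_center')[:4]:print(r['score'],r['box'])
E
```

```text
t 1.0 p [245.2 602.  231.3] close 67.84 z [-0.  0. -1.] q [-0.92  0.5  -0.43  1.55  0.22  1.14 -0.21] F [ 0.3 -0.1 -1. ] g 85.4 0.0
[212.83191958 419.39470364]
0.71 [163.3, 383.6, 19.3, 26.9]
```

View pics/w1.png

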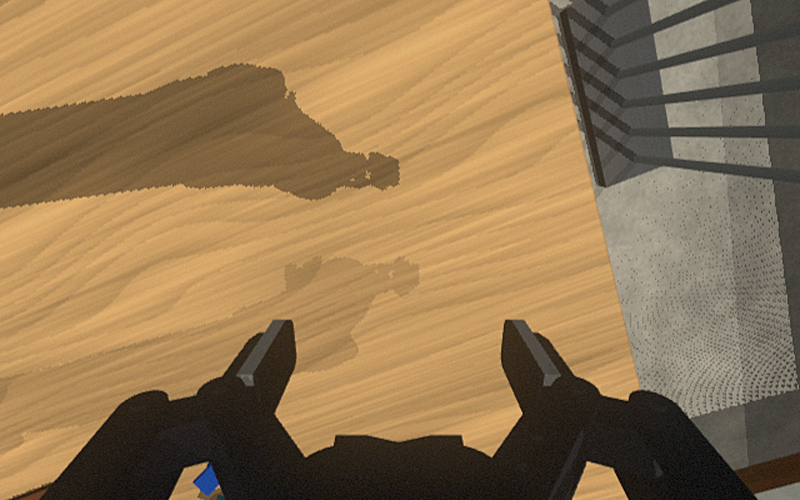

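The move was refused, so the arm is still at the start. The wrist view shows only bench and the fingers. I'll retry with full rows, assuming all six keys are needed.

>>> carry_out(plan=[{"dx": 15,"dy": -15,"dz": 0,"rx": 0,"ry": 0,"rz": -0.1},{"dx": 29,"dy": -29,"dz": 0,"rx": 0,"ry": 0,"rz": -0.12},{"dx": 30,"dy": -30,"dz": 0,"rx": 0,"ry": 0,"rz": -0.12},{"dx": 30,"dy": -30,"dz": 0,"rx": 0,"ry": 0,"rz": -0.12},{"dx": 30,"dy": -30,"dz": 0,"rx": 0,"ry": 0,"rz": -0.12},{"dx": 30,"dy": -30,"dz": 0,"rx": 0,"ry": 0,"rz": -0.12},{"dx": 30,"dy": -30,"dz": 0,"rx": 0,"ry": 0,"rz": -0.12},{"dx": 30,"dy": -30,"dz": 0,"rx": 0,"ry": 0,"rz": -0.12},{"dx": 30,"dy": -30,"dz": 0,"rx": 0,"ry": 0,"rz": -0.12},{"dx": 29,"dy": -29,"dz": 0,"rx": 0,"ry": 0,"rz": -0.12}], fingers=85)

```text
time_s: 2.1
eef_pos: [0.5294, 0.3175, 0.2316]
tcp_rot: [0.0, 0.707, 0.707, 0.0]
contact_force: [0.4, 0.2, 0.4]
gripper_width: 0.997
gripper_force: 0.0
```

```bash
python3 - <<'E'
from h import *
st();f=grab('wrist');save('w2.png',f['frame'],1.25)
print(proj(f,[.533,.311,.06]))
for r in arm.outline_of('wrist','yoke_center')[:4]:print(r['score'],r['box'])
E
```

```text
t 2.1 p [529.4 317.5 231.6] close -0.06 z [ 0.001  0.    -1.   ] q [-0.52  0.41 -0.08  1.65  0.04  1.09 -0.62] F [0.4 0.2 0.4] g 85.1 0.0
[320.64216967 187.76071094]
0.98 [322.9, 190.7, 41.7, 59.4]
0.87 [344.5, 83.4, 44.7, 42.4]
0.64 [394.1, 235.9, 47.5, 45.8]
0.59 [244.8, 197.2, 43.7, 50.3]
```

View pics/w2.png

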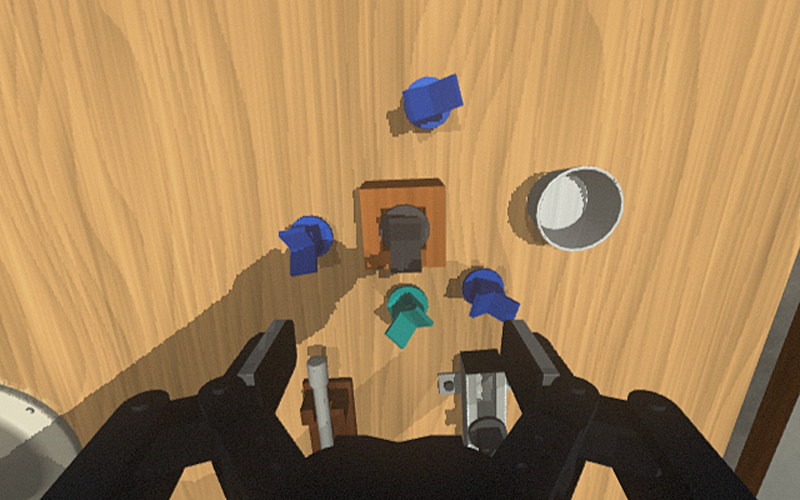

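Wrist view: the dark V-rest in its stand is centred at (322,190) px in the 640-wide frame, with the stand around it. The look-alikes are at (245,197), (344,83), (326,250) and (390,236). I'll fit its pose by projecting its model onto the mask.

```bash
cat >> h.py <<'E'
from scipy.optimize import minimize
def yparts(x,y,yaw,z0):   # z0 = flange underside height
    c,s=np.cos(yaw),np.sin(yaw)
    a=np.linspace(0,2*np.pi,32)
    fl=[[.0225*np.cos(t),.0225*np.sin(t),h] for t in a for h in (0,.006)]
    bl=[[i*.012,j*.013,h] for i in(-1,1) for j in(-1,1) for h in(.006,.037)]
    L=[[i*.012,sg*yy,h] for sg in (1,) for i in(-1,1) for yy,h in((0,.037),(.013,.037),(.022,.046),(.022,.057),(.019,.057),(0,.038))]
    Rr=[[p[0],-p[1],p[2]] for p in L]
    for P in (fl,bl,L,Rr):
        P=np.array(P);yield np.c_[x+c*P[:,0]-s*P[:,1],y+s*P[:,0]+c*P[:,1],z0+P[:,2]]
S=4
def render(f,x,y,yaw,z0):
    m=np.zeros((400*S,640*S),np.uint8)
    for P in yparts(x,y,yaw,z0):
        u=np.array([proj(f,p) for p in P]);cv2.fillConvexPoly(m,cv2.convexHull(((u+.5)*S).astype(np.float32)).astype(np.int32),255)
    return cv2.resize(m,(640,400),interpolation=cv2.INTER_AREA)/255.
def fit(fs,ms,x0,z0,lim=None):
    def c(p):
        r=0
        for f,m in zip(fs,ms): r+=np.abs(render(f,p[0]/1000,p[1]/1000,p[2]/100,z0)-m).sum()/m.sum()
        return r
    best=min((minimize(c,[x0[0]*1000,x0[1]*1000,w*100],method='Nelder-Mead',options=dict(initial_simplex=[[x0[0]*1000+a,x0[1]*1000+b,w*100+d] for a,b,d in((-3,-3,0),(4,0,0),(0,4,0),(1,1,12))],xatol=.05,fatol=1e-4)) for w in x0[2]),key=lambda r:r.fun)
    return best.x,best.fun
E
python3 - <<'E'
from h import *
fs=[];ms=[]
for n,uv in (('wrist',(323,190)),('top',(194,215))):
    f=grab(n);r=min(arm.outline_of(n,'yoke_center'),key=lambda r:np.hypot(r['box'][0]-uv[0],r['box'][1]-uv[1]))
    print(n,r['score'],r['box'],r['pixels'].sum());fs.append(f);ms.append(r['pixels'].astype(float))
for i in ([0],[1],[0,1]): print(fit([fs[k] for k in i],[ms[k] for k in i],(.531,.311,(-.3,0,.3)),.060))
E
```

```text
wrist 0.86 [318.6, 185.2, 37.8, 59.7] 1667
top 0.78 [191.9, 216.6, 23.2, 17.1] 346
(array([535.96330513, 317.37466081,   1.20776082]), np.float64(0.05874354540856534))
(array([531.03488297, 315.51620251,   6.02822788]), np.float64(0.21919981865578603))
(array([534.52365402, 317.68642814,  11.4397047 ]), np.float64(0.36145362562985534))
```

```bash
cat >> h.py <<'E'
def greymask(f,u,v,r,sat=70,vmax=140):
    h=cv2.cvtColor(cv2.GaussianBlur(f['frame'],(0,0),.6),cv2.COLOR_RGB2HSV)
    m=((h[:,:,1]<sat)&(h[:,:,2]<vmax)).astype(np.uint8);b=np.zeros_like(m);cv2.circle(b,(int(u),int(v)),r,1,-1);m&=b
    n,l,s,_=cv2.connectedComponentsWithStats(m);k=1+np.argmax(s[1:,4]);return (l==k).astype(float),s[k]
E
python3 - <<'E'
from h import *
f=grab('wrist')
h=cv2.cvtColor(f['frame'],cv2.COLOR_RGB2HSV)
for p in ((323,183),(323,205),(323,172),(305,165),(323,222),(298,180)): print(p,h[p[1],p[0]])
for sat in (60,80,100):
    m,s=greymask(f,322,192,36,sat);print(sat,s,fit([f],[m],(.531,.311,(0,.1)),.060))
print(f['R'].round(3).tolist())
o=f['frame'].copy();x,_=fit([f],[m],(.531,.311,(0,.1)),.060);e=(render(f,x[0]/1000,x[1]/1000,x[2]/100,.06)*255).astype(np.uint8)
o=cv2.resize(o[130:260,240:400],None,fx=5,fy=5);e=cv2.resize(e[130:260,240:400],None,fx=5,fy=5)
for mm,col in ((e,(255,0,0)),(cv2.resize((m[130:260,240:400]*255).astype(np.uint8),None,fx=5,fy=5),(0,255,0))):
    cs,_=cv2.findContours((mm>127).astype(np.uint8),0,1);cv2.drawContours(o,cs,-1,col,1)
save('fit1.png',o[:600])
E
```

```text
(323, 183) [13 46 77]
(323, 205) [14 41 81]
(323, 172) [ 5 32 96]
(305, 165) [ 14 167 171]
(323, 222) [ 17 129 200]
(298, 180) [ 14 172 182]
60 [ 309  167   36   50 1104] (array([535.7784318 , 317.2093849 ,  -4.72899109]), np.float64(0.57788789428815))
80 [ 306  167   40   54 1552] (array([535.58158638, 317.88208117,   2.74743566]), np.float64(0.12198807357994744))
100 [ 306  167   40   54 1608] (array([536.0945496 , 317.06684534,  -3.73125742]), np.float64(0.08397229538581603))
[[1.0, 0.006, -0.001], [0.006, -0.95, 0.313], [0.001, -0.313, -0.95]]
```

View pics/fit1.png

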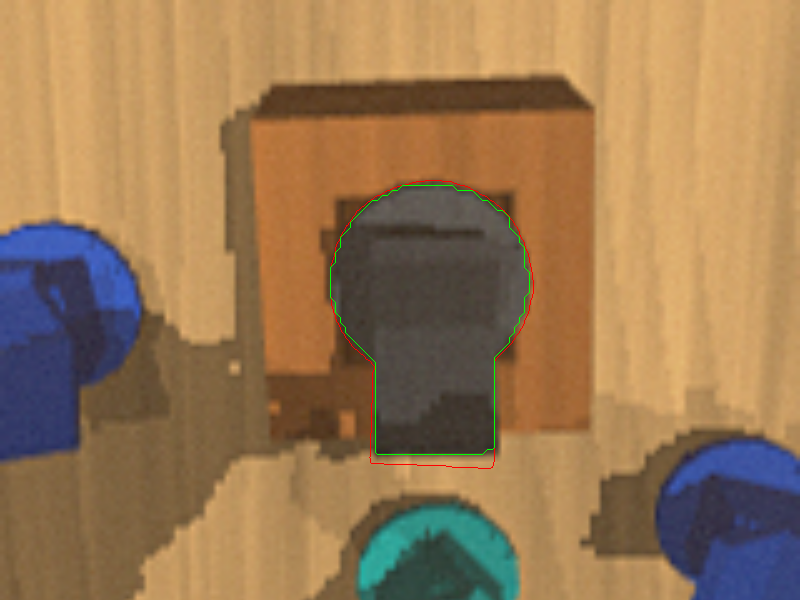

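The fit is good, with outlines agreeing within 1 px: V-rest at (0.536, 0.317), yaw about 0, so its y is already along the channel. I'll descend and grip.

>>> carry_out(plan=[{"dx": 6.6,"dy": -0.3,"dz": -10,"rx": 0,"ry": 0,"rz": 0},{"dx": 0,"dy": 0,"dz": -20,"rx": 0,"ry": 0,"rz": 0},{"dx": 0,"dy": 0,"dz": -25,"rx": 0,"ry": 0,"rz": 0},{"dx": 0,"dy": 0,"dz": -25,"rx": 0,"ry": 0,"rz": 0},{"dx": 0,"dy": 0,"dz": -25,"rx": 0,"ry": 0,"rz": 0},{"dx": 0,"dy": 0,"dz": -20,"rx": 0,"ry": 0,"rz": 0},{"dx": 0,"dy": 0,"dz": -15,"rx": 0,"ry": 0,"rz": 0},{"dx": 0,"dy": 0,"dz": -12,"rx": 0,"ry": 0,"rz": 0},{"dx": 0,"dy": 0,"dz": -8,"rx": 0,"ry": 0,"rz": 0},{"dx": 0,"dy": 0,"dz": -3,"rx": 0,"ry": 0,"rz": 0}], fingers=60)

```text
time_s: 3.45
eef_pos: [0.5345, 0.3187, 0.0676]
tcp_rot: [-0.0, 0.706, 0.709, -0.0]
contact_force: [0.1, 0.0, 1.5]
gripper_width: 0.704
gripper_force: 0.0
```

>>> carry_out(plan=[{"dx": 0,"dy": 0,"dz": 0,"rx": 0,"ry": 0,"rz": 0},{"dx": 0,"dy": 0,"dz": 0,"rx": 0,"ry": 0,"rz": 0},{"dx": 0,"dy": 0,"dz": 0,"rx": 0,"ry": 0,"rz": 0},{"dx": 0,"dy": 0,"dz": 0,"rx": 0,"ry": 0,"rz": 0},{"dx": 0,"dy": 0,"dz": 0,"rx": 0,"ry": 0,"rz": 0},{"dx": 0,"dy": 0,"dz": 0,"rx": 0,"ry": 0,"rz": 0},{"dx": 0,"dy": 0,"dz": 0,"rx": 0,"ry": 0,"rz": 0},{"dx": 0,"dy": 0,"dz": 0,"rx": 0,"ry": 0,"rz": 0},{"dx": 0,"dy": 0,"dz": 0,"rx": 0,"ry": 0,"rz": 0},{"dx": 0,"dy": 0,"dz": 0,"rx": 0,"ry": 0,"rz": 0}], fingers=0, squeeze=50)

```text
time_s: 4.45
eef_pos: [0.5355, 0.3191, 0.0694]
tcp_rot: [0.0, 0.706, 0.709, 0.001]
contact_force: [-0.5, -0.8, 5.3]
gripper_width: 0.275
gripper_force: 49.9
```

```bash
python3 - <<'E'
from h import *
st()
E
```

```text
t 4.45 p [535.5 319.1  69.4] close 0.23 z [ 0.002  0.001 -1.   ] q [-0.53  0.61 -0.07  1.75  0.06  0.79 -0.62] F [-0.5 -0.8  5.3] g 23.5 49.9
```

>>> carry_out(plan=[{"dx": 0,"dy": 0,"dz": 10,"rx": 0,"ry": 0,"rz": 0},{"dx": 0,"dy": 0,"dz": 25,"rx": 0,"ry": 0,"rz": 0},{"dx": 0,"dy": 0,"dz": 35,"rx": 0,"ry": 0,"rz": 0},{"dx": 0,"dy": 0,"dz": 35,"rx": 0,"ry": 0,"rz": 0},{"dx": 5,"dy": -10,"dz": 25,"rx": 0,"ry": 0,"rz": 0},{"dx": 8,"dy": -25,"dz": 0,"rx": 0,"ry": 0,"rz": 0},{"dx": 8,"dy": -35,"dz": 0,"rx": 0,"ry": 0,"rz": 0.02},{"dx": 8,"dy": -35,"dz": 0,"rx": 0,"ry": 0,"rz": 0.02},{"dx": 8,"dy": -35,"dz": 0,"rx": 0,"ry": 0,"rz": 0.02},{"dx": 8,"dy": -35,"dz": 0,"rx": 0,"ry": 0,"rz": 0.02}])

```text
time_s: 5.45
eef_pos: [0.579, 0.1421, 0.1979]
tcp_rot: [-0.0, 0.676, 0.737, -0.001]
contact_force: [1.3, 0.9, -4.1]
gripper_width: 0.276
gripper_force: 49.5
```

>>> carry_out(plan=[{"dx": 8,"dy": -35,"dz": 0,"rx": 0,"ry": 0,"rz": 0},{"dx": 8,"dy": -35,"dz": 0,"rx": 0,"ry": 0,"rz": 0},{"dx": 8,"dy": -35,"dz": 0,"rx": 0,"ry": 0,"rz": 0},{"dx": 8,"dy": -35,"dz": 0,"rx": 0,"ry": 0,"rz": 0},{"dx": 8,"dy": -35,"dz": 0,"rx": 0,"ry": 0,"rz": 0},{"dx": 8,"dy": -35,"dz": 0,"rx": 0,"ry": 0,"rz": 0},{"dx": 8,"dy": -35,"dz": 0,"rx": 0,"ry": 0,"rz": 0},{"dx": 4,"dy": -35,"dz": 0,"rx": 0,"ry": 0,"rz": 0},{"dx": 4,"dy": -20,"dz": 0,"rx": 0,"ry": 0,"rz": 0},{"dx": 0,"dy": -10,"dz": 0,"rx": 0,"ry": 0,"rz": 0}])

```text
time_s: 6.45
eef_pos: [0.6427, -0.1697, 0.1976]
tcp_rot: [-0.0, 0.678, 0.735, -0.001]
contact_force: [-0.0, -0.1, -3.9]
gripper_width: 0.275
gripper_force: 49.5
```

```bash
python3 - <<'E'
from h import *
st();f=grab('wrist');st();save('w3.png',f['frame'],1.25)
print(proj(f,[.645,-.115,.04]),proj(f,[.630,.065,.078]))
E
```

```text
t 6.45 p [ 642.7 -169.7  197.6] close 4.59 z [-0.002 -0.001 -1.   ] q [ 0.18  0.52  0.05  1.55 -0.02  1.07  0.32] F [-0.  -0.1 -3.9] g 23.5 49.5
t 6.5 p [ 642.5 -170.3  197.6] close 4.58 z [-0.002 -0.001 -1.   ] q [ 0.18  0.52  0.05  1.55 -0.02  1.07  0.32] F [ 0.5 -2.1 -3.8] g 23.2 49.5
[324.19442568 133.66492657] [ 325.84725046 -126.35874688]
```

View pics/w3.png

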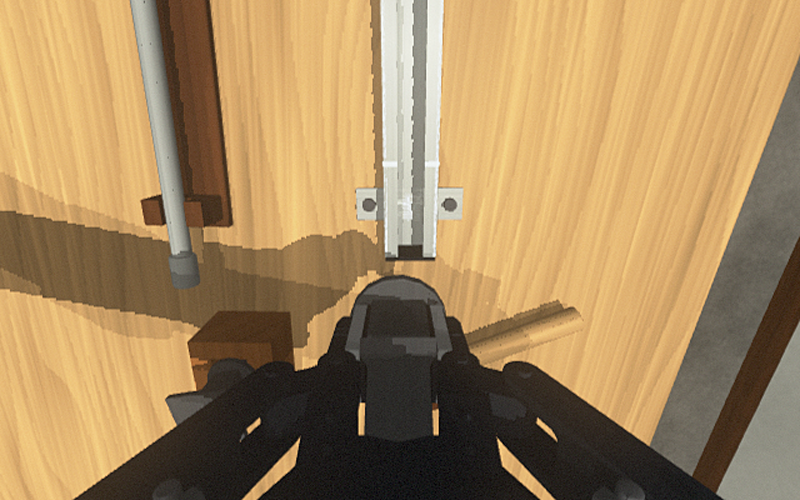

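The view shows the channel with the white mark at (328,130) px (640 frame), the V-rest in the gripper with its flange arc at the bottom, and the rod cradle on the left. I'll measure the channel, the mark and the in-hand flange to sub-pixel.

```bash
python3 - <<'E'
from h import *
from scipy.optimize import least_squares
f=grab('wrist');st();np.save('w3.npy',f['frame'])
im=f['frame'].astype(float);g=im.mean(2)
hsv=cv2.cvtColor(f['frame'],cv2.COLOR_RGB2HSV);sat=hsv[:,:,1].astype(float)
# lip edges: sat transitions per row
L=[];R=[]
for r in list(range(15,120,8)):
    gl=np.argmax(-np.diff(sat[r,285:318]))+285.5; gr=np.argmax(np.diff(sat[r,340:368]))+340.5
    L.append((r,gl));R.append((r,gr))
print('L',L[::3],'R',R[::3])
for r in (60,118,124,140): print(r,sat[r,296:364:2].astype(int),'\n',g[r,296:364:2].astype(int))
for c in (309,312,345,348,350): print(c,g[118:142,c].astype(int))
# flange arc
grey=(sat<90)
pts=[]
for c in range(292,348,3):
    col=sat[205:260,c]; 
    k=np.argmax(col<80); pts.append((c,205+k))
print(pts)
np.save('arc.npy',pts)
E
```

```text
t 6.55 p [ 642.7 -168.   197.7] close 4.66 z [-0.002 -0.    -1.   ] q [ 0.18  0.52  0.05  1.55 -0.03  1.07  0.32] F [-0.4  0.4 -2.3] g 23.2 49.5
L [(15, np.float64(303.5)), (39, np.float64(304.5)), (63, np.float64(305.5)), (87, np.float64(305.5)), (111, np.float64(305.5))] R [(15, np.float64(354.5)), (39, np.float64(353.5)), (63, np.float64(352.5)), (87, np.float64(352.5)), (111, np.float64(351.5))]
60 [118 117 117 112 125  13  12  10  13  13   9  19  16  16  10  10  11  25
  19  21  17  20  25   8  10  12  11   9   5 135 118 116 121 120] 
 [187 190 120 129 122 228 227 224 224 225 227 197 205 203 227 227 231 124
 143 144 144 147 124 235 231 229 230 233 238 160 185 181 176 178]
118 [118 122 119 118 120  67  20  19  19  16  13  19  20  21  20  16  19  26
  23  24  19  31  22  16  13  17  13  13 133 121 113 119 119 118] 
 [184 183 116 123 119 146 215 211 214 213 217 191 185 215 215 216 218 121
 131 131 131 125 190 219 219 219 219 245 166 172 185 184 184 181]
124 [119 121 111 114 118  77  18  14  15  19  15  20  18  20  19  15  18  27
  25  28  23  25  16  16  14  16  18  10 130 122 117 
[... 671 characters left out ...]
5 216 217 216 212 232 245 243 245 216 161 215 215
 213 215 213 208 213 214]
348 [219 219 218 217 217 213 215 219 216 210 233 245 243 246 234 213 221 218
 213 210 217 214 209 222]
350 [245 242 246 239 244 248 238 223 222 205 232 249 246 249 238 204 209 212
 214 209 214 210 206 213]
[(292, np.int64(230)), (295, np.int64(227)), (298, np.int64(226)), (301, np.int64(225)), (304, np.int64(223)), (307, np.int64(221)), (310, np.int64(205)), (313, np.int64(205)), (316, np.int64(205)), (319, np.int64(206)), (322, np.int64(205)), (325, np.int64(205)), (328, np.int64(206)), (331, np.int64(205)), (334, np.int64(206)), (337, np.int64(205)), (340, np.int64(205)), (343, np.int64(205)), (346, np.int64(205))]
```

```bash
python3 - <<'E'
from h import *
from scipy.optimize import least_squares
f=grab('wrist');s=arm.read_state();p=s['eef_pos'];st()
sat=cv2.cvtColor(f['frame'],cv2.COLOR_RGB2HSV)[:,:,1].astype(float)
def edge(r):
    l=285+np.argmax(sat[r,285:325]<55); a=sat[r,l-2:l+1]; l2=l-.5
    q=362-np.argmax(sat[r,340:363][::-1]<70); return l-.5,q+.5
C=[]
for r in range(20,128,12):
    l,q=edge(r); A=onz(f,l,r+.0,.04);B=onz(f,q-.5,r,.04);C.append((A+B)/2); print(r,(B-A)[0].round(4),((A+B)/2).round(4)[:2])
C=np.array(C);k=np.polyfit(C[:,1],C[:,0],1);print('axis x=k*y+b',k,'angle deg',np.degrees(np.arctan(k[0])))
M=onz(f,329,130.2,.04);print('mark',M, 'x on axis',np.polyval(k,M[1]))
pts=[]
for c in range(290,366,3):
    col=sat[213:262,c]; i=np.argmax((col[:-2]<80)&(col[1:-1]<80)&(col[2:]<80)); 
    if i>0: pts.append((c,212.5+i))
pts=np.array(pts);print(pts.tolist())
zf=p[2]-.0094
def res(v):
    P=next(iter(yparts(v[0],v[1],0,zf)));h=cv2.convexHull(np.array([proj(f,a) for a in P],np.float32))[:,0].astype(np.float64)
    return [cv2.pointPolygonTest(h.astype(np.float32),(float(a),float(b)),True) for a,b in pts]
r=least_squares(res,[p[0],p[1]],loss='soft_l1',diff_step=1e-3);print('flange',r.x,'minus tcp',(r.x-p[:2])*1000,np.round(res(r.x),1))
E
```

```text
t 6.6 p [ 643.  -165.7  197.8] close 4.79 z [-0.001  0.001 -1.   ] q [ 0.18  0.52  0.04  1.56 -0.03  1.07  0.32] F [-0.1 -0.1 -3.1] g 23.8 49.5
20 0.044 [ 0.6403 -0.0121]
32 0.0445 [ 0.6412 -0.0217]
44 0.045 [ 0.6421 -0.0315]
56 0.0446 [ 0.6425 -0.0416]
68 0.0442 [ 0.6439 -0.0518]
80 0.0447 [ 0.6449 -0.0624]
92 0.0443 [ 0.6454 -0.0732]
104 0.0448 [ 0.6464 -0.0843]
116 0.0444 [ 0.647  -0.0956]
axis x=k*y+b [-0.08252107  0.63939297] angle deg -4.717420077081742
mark [ 0.64949859 -0.1093235   0.04      ] x on axis 0.6484144646362997
[[290.0, 231.5], [293.0, 228.5], [296.0, 226.5], [299.0, 225.5], [302.0, 223.5], [305.0, 222.5], [308.0, 220.5], [311.0, 220.5], [314.0, 220.5], [317.0, 220.5], [320.0, 222.5], [323.0, 219.5], [326.0, 220.5], [329.0, 221.5], [332.0, 222.5], [335.0, 223.5], [338.0, 225.5], [341.0, 227.5], [344.0, 231.5], [347.0, 231.5], [350.0, 236.5], [353.0, 241.5], [356.0, 254.5], [359.0, 253.5], [362.0, 253.5]]
flange [ 0.64382646 -0.17067735] minus tcp [ 0.7803276  -4.94188159] [ 0.  -0.3 -0.1  0.5 -0.   0.2 -1.  -0.3  0.   0.2  2.3 -1.1 -0.4 -0.1
 -0.1 -0.1  0.2  0.5  1.6 -0.3  0.4  0.3  1.  -2.2 -5.1]
```

>>> carry_out(plan=[{"dx": 4.5,"dy": 0,"dz": -10,"rx": 0,"ry": 0,"rz": 0},{"dx": 0,"dy": 0,"dz": -15,"rx": 0,"ry": 0,"rz": 0},{"dx": 0,"dy": 0,"dz": -5,"rx": 0,"ry": 0,"rz": 0},{"dx": 0,"dy": 0,"dz": 0,"rx": 0,"ry": 0,"rz": 0},{"dx": 0,"dy": 0,"dz": 0,"rx": 0,"ry": 0,"rz": 0},{"dx": 0,"dy": 0,"dz": 0,"rx": 0,"ry": 0,"rz": 0},{"dx": 0,"dy": 0,"dz": 0,"rx": 0,"ry": 0,"rz": 0},{"dx": 0,"dy": 0,"dz": 0,"rx": 0,"ry": 0,"rz": 0},{"dx": 0,"dy": 0,"dz": 0,"rx": 0,"ry": 0,"rz": 0},{"dx": 0,"dy": 0,"dz": 0,"rx": 0,"ry": 0,"rz": 0}])

```text
time_s: 7.6
eef_pos: [0.6483, -0.1664, 0.1685]
tcp_rot: [0.0, 0.677, 0.736, 0.0]
contact_force: [0.6, -0.0, -4.1]
gripper_width: 0.273
gripper_force: 49.5
```

```bash
cat > m.py <<'E'
from h import *
from scipy.optimize import least_squares
st();s=arm.read_state();p=s['eef_pos'];f=grab('wrist');st()
save('w4.png',f['frame'],1.25)
hsv=cv2.cvtColor(f['frame'],cv2.COLOR_RGB2HSV);sat=hsv[:,:,1].astype(float);g=f['frame'].mean(2)
uv=proj(f,[.6485,-.1093,.04]);print('pred mark',uv)
C=[]
for r in range(15,int(uv[1])-6,8):
    row=sat[r,int(uv[0])-45:int(uv[0])+45]<60
    idx=np.where(row)[0];n,l=cv2.connectedComponents(row.astype(np.uint8)[None]);l=l[0]
    big=1+np.argmax([np.sum(l==i) for i in range(1,n)]);w=np.where(l==big)[0]
    A=onz(f,w[0]+int(uv[0])-45-.5,r,.04);B=onz(f,w[-1]+int(uv[0])-45+.5,r,.04);C.append(np.r_[(A+B)/2,(B-A)[0]])
C=np.array(C);print(C[:,3].round(4));C=C[np.abs(C[:,3]-.0445)<.0015]
k=np.polyfit(C[:,1],C[:,0],1);print('angle',np.degrees(np.arctan(k[0])))
for du in (-17,-19,17,19):
    c=int(round(uv[0]+du));col=g[int(uv[1])-10:int(uv[1])+10,c];w=np.clip(col-np.median(col)-10,0,None);v=(w*np.arange(len(w))).sum()/w.sum()+int(uv[1])-10
    M=onz(f,c,v,.04);print('mark',c,v.round(1),M.round(4),np.polyval(k,M[1]).round(4))
pts=[];u0=proj(f,[p[0],p[1]+.018,p[2]-.0094])
print('u0',u0)
for c in range(int(u0[0])-32,int(u0[0])+33,3):
    r0=int(u0[1])-14;col=sat[r0:r0+50,c];i=np.argmax((col[:-2]<80)&(col[1:-1]<80)&(col[2:]<80))
    if i>0: pts.append((c,r0-.5+i))
zf=p[2]-.0094
def res(v):
    P=next(iter(yparts(v[0],v[1],0,zf)));h=cv2.convexHull(np.array([proj(f,a) for a in P],np.float32))
    return [cv2.pointPolygonTest(h,(float(a),float(b)),True) for a,b in pts]
r=least_squares(res,[p[0],p[1]],loss='soft_l1',f_scale=.5,diff_step=1e-3);print('flange',r.x,'minus tcp',(r.x-p[:2])*1000,np.round(res(r.x),1))
E
python3 m.py
```

```text
t 7.6 p [ 648.3 -166.4  168.5] close 4.81 z [ 0.  0. -1.] q [ 0.18  0.56  0.04  1.57 -0.03  1.02  0.32] F [ 0.6 -0.  -4.1] g 23.3 49.5
t 7.65 p [ 648.3 -166.4  168.4] close 4.81 z [ 0.  0. -1.] q [ 0.18  0.56  0.04  1.57 -0.03  1.02  0.32] F [ 0.7  0.  -2.9] g 23.1 49.5
pred mark [322.57069706 133.95239527]
[0.0448 0.0452 0.0455 0.045  0.0445 0.0449 0.0452 0.0456 0.0451 0.0446
 0.045  0.0453 0.0448 0.0452]
angle -4.756505083038625
mark 306 137.0 [ 0.6335 -0.1133  0.04  ] 0.6489
mark 304 136.9 [ 0.6316 -0.1134  0.04  ] 0.6489
mark 340 137.0 [ 0.6648 -0.1107  0.04  ] 0.6486
mark 342 137.0 [ 0.6666 -0.1106  0.04  ] 0.6486
u0 [319.20527484 222.99068837]
flange [ 0.65278896 -0.16298905] minus tcp [4.44155705 3.38283956] [-1.   0.3  1.5  2.6  4.2 -0.7 -2.5 -0.1 -0.8 10.9 11. ]
```

```bash
python3 - <<'E'
from h import *
from scipy.optimize import least_squares
s=arm.read_state();p=s['eef_pos'];f=grab('wrist')
hsv=cv2.cvtColor(f['frame'],cv2.COLOR_RGB2HSV);g=f['frame'].mean(2)
for c in range(285,356,5): print(c,hsv[213:245:2,c,1],g[213:245:2,c].astype(int))
E
```

```text
285 [114 128 123 115 123 119 118 119 123 120 128 127 112  19  12  22] [115 111 109 111 108 109 106 104 104  99 102 140 104  38  63  68]
290 [119 122 123 118 117 118 123 123 120 128  44  26  20  44  27  33] [108 114 110 114 114 114 109  99 189 142  31  75  62  63  62  65]
295 [114 125 119 120 110 120 121  13  46  30  30  27  43  52  38  34] [106 106 105 109 112 110 116  38  55  97  95  99  59  66  55  50]
300 [ 75  78 103 121 123 124   6  38  19  20  18  15  37  41  59  48] [119 119 111 101 137 153  39  68 101  96  95 100  57  62  48  49]
305 [15 26 24 71 81 40 32 27 20 13 15 18 18 33 51 47] [129 122 112  40  60  54  81  89  96  95  97  95  84  57  46  49]
310 [24 24 22 83 49 62 19 27 23 23 25 45 44 40 66 46] [123 124 112  38  57  61 104  92  96  93  96  53  63  64  47  51]
315 [63 88 85 57 44 32 21 34 26 23 13 40 33 23 67 52] [53 46 44 44 53 68 96 92 95 96 95 59 65 62 42 52]
320 [46 61 88 55 69 24 24 16 18 28 13 31 34 32 53 34] [51 52 42 50 55 91 94 95 97 94 98 62 70 60 48 49]
325 [104  68  68  45  41  47  16  20  35  26  25  26  13  18  77  58] [ 44  52  44  57  62  64 105  98  91  94  98  95  93  81  51  54]
330 [78 57 85 40 72 54 26 28 18 25 22 34 27 23 49 51] [45 57 40 58 71 60 82 94 97 97 97 91 88 83 52 49]
335 [ 20  17  24  48 118 107  62  19  23  25  21  22  27  24  71  35] [175 171 153  51 136  90  50 103  95  97  94  98  97  83  56  59]
340 [ 18  22  18  61 117 124 120  48  33  34  27  35  32  17  55  57] [164 168 152  47 123 154 153  52  77  98  99  95  90  86  61  55]
345 [ 85  85 110 129 130 126 128 130 122  44  19  22  25  18  46  40] [162 162 159 172 164 164 164 166 151  52  90 100  98  97  60  65]
350 [126 122 128 121 128 126 120 121 129 129 126 122  36  26  32  21] [158 163 160 164 161 161 165 163 156 162 168 130  51  84  89  84]
355 [128 125 120 124 124 129 128 120 128 126 126 128 131 128 129 129] [163 166 166 165 162 153 158 164 158 161 158 158 157 161 164 147]
```

View pics/w4.png

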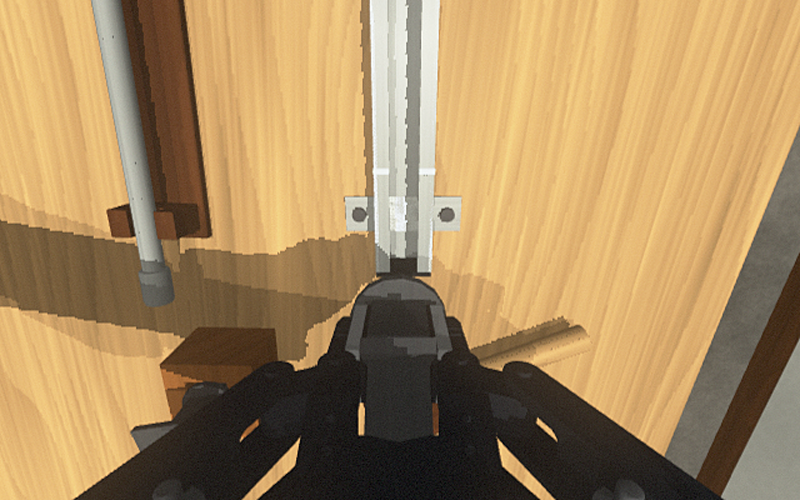

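The white mark is at (322,137) px and the flange arc's apex is at about (320,221). The arc edge points come from the profiles, so I'll fit the flange to them.

```bash
python3 - <<'E'
from h import *
from scipy.optimize import least_squares
s=arm.read_state();p=s['eef_pos'];f=grab('wrist')
pts=[(285,238),(290,232),(295,226.5),(300,224),(335,224.5),(340,226.5),(345,230),(350,236)]
def res(v,dz=.0094):
    P=next(iter(yparts(v[0],v[1],0,p[2]-dz)));h=cv2.convexHull(np.array([proj(f,a) for a in P],np.float32))
    return [cv2.pointPolygonTest(h,(float(a),float(b)),True) for a,b in pts]
for dz in (.0074,.0094,.0114):
    r=least_squares(res,[p[0],p[1]],args=(dz,),diff_step=1e-3);print(dz,'flange',r.x,(r.x-p[:2])*1000,np.round(res(r.x,dz),1))
E
```

```text
0.0074 flange [ 0.6493225  -0.16834129] [ 1.05477477 -2.02696306] [ 0.4  0.5 -0.6 -0.5  0.6 -0.1 -0.3  0.1]
0.0094 flange [ 0.64934776 -0.16905797] [ 1.08003031 -2.74364492] [ 0.2  0.5 -0.6 -0.3  0.7 -0.  -0.3 -0. ]
0.0114 flange [ 0.64937517 -0.16977458] [ 1.10744111 -3.46024985] [ 0.1  0.5 -0.5 -0.2  0.7  0.  -0.3 -0.2]
```

>>> carry_out(plan=[{"dx": -0.5,"dy": 5,"dz": 0,"rx": 0,"ry": 0,"rz": 0},{"dx": 0,"dy": 15,"dz": 0,"rx": 0,"ry": 0,"rz": 0},{"dx": 0,"dy": 20,"dz": -10,"rx": 0,"ry": 0,"rz": 0},{"dx": 0,"dy": 12,"dz": -20,"rx": 0,"ry": 0,"rz": 0},{"dx": 0,"dy": 5,"dz": -25,"rx": 0,"ry": 0,"rz": 0},{"dx": 0,"dy": 0,"dz": -20,"rx": 0,"ry": 0,"rz": 0},{"dx": 0,"dy": 0,"dz": -15,"rx": 0,"ry": 0,"rz": 0},{"dx": 0,"dy": 0,"dz": -6,"rx": 0,"ry": 0,"rz": 0},{"dx": 0,"dy": 0,"dz": -2,"rx": 0,"ry": 0,"rz": 0},{"dx": 0,"dy": 0,"dz": 0,"rx": 0,"ry": 0,"rz": 0}])

```text
time_s: 8.75
eef_pos: [0.6483, -0.1094, 0.0709]
tcp_rot: [0.0, 0.677, 0.736, 0.0]
contact_force: [-0.3, -0.7, -3.1]
gripper_width: 0.267
gripper_force: 49.5
```

```bash
python3 - <<'E'
from h import *
st();f=grab('wrist');save('w5.png',f['frame'],1.25)
E
```

```text
t 8.75 p [ 648.3 -109.4   70.9] close 4.8 z [ 0.001 -0.    -1.   ] q [ 0.11  0.66  0.03  1.65 -0.02  0.83  0.23] F [-0.3 -0.7 -3.1] g 22.8 49.5
```

>>> carry_out(plan=[{"dx": -0.5,"dy": 0,"dz": -2,"rx": 0,"ry": 0,"rz": 0},{"dx": 0,"dy": 0,"dz": -2,"rx": 0,"ry": 0,"rz": 0},{"dx": 0,"dy": 0,"dz": -2,"rx": 0,"ry": 0,"rz": 0},{"dx": 0,"dy": 0,"dz": -2,"rx": 0,"ry": 0,"rz": 0},{"dx": 0,"dy": 0,"dz": -2,"rx": 0,"ry": 0,"rz": 0},{"dx": 0,"dy": 0,"dz": -1,"rx": 0,"ry": 0,"rz": 0},{"dx": 0,"dy": 0,"dz": -1,"rx": 0,"ry": 0,"rz": 0},{"dx": 0,"dy": 0,"dz": 0,"rx": 0,"ry": 0,"rz": 0},{"dx": 0,"dy": 0,"dz": 0,"rx": 0,"ry": 0,"rz": 0},{"dx": 0,"dy": 0,"dz": 0,"rx": 0,"ry": 0,"rz": 0}])

```text
time_s: 9.8
eef_pos: [0.6473, -0.1093, 0.0584]
tcp_rot: [0.0, 0.677, 0.736, 0.0]
contact_force: [0.2, -0.2, -3.7]
gripper_width: 0.267
gripper_force: 49.5
```

>>> carry_out(plan=[{"dx": 0,"dy": 0,"dz": -2,"rx": 0,"ry": 0,"rz": 0},{"dx": 0,"dy": 0,"dz": -2,"rx": 0,"ry": 0,"rz": 0},{"dx": 0,"dy": 0,"dz": -1.5,"rx": 0,"ry": 0,"rz": 0},{"dx": 0,"dy": 0,"dz": -1,"rx": 0,"ry": 0,"rz": 0},{"dx": 0,"dy": 0,"dz": -1,"rx": 0,"ry": 0,"rz": 0},{"dx": 0,"dy": 0,"dz": -1,"rx": 0,"ry": 0,"rz": 0},{"dx": 0,"dy": 0,"dz": 0,"rx": 0,"ry": 0,"rz": 0},{"dx": 0,"dy": 0,"dz": 0,"rx": 0,"ry": 0,"rz": 0},{"dx": 0,"dy": 0,"dz": 0,"rx": 0,"ry": 0,"rz": 0},{"dx": 0,"dy": 0,"dz": 0,"rx": 0,"ry": 0,"rz": 0}])

```text
time_s: 10.8
eef_pos: [0.6473, -0.1093, 0.0499]
tcp_rot: [0.0, 0.677, 0.736, 0.0]
contact_force: [1.3, -0.3, -3.0]
gripper_width: 0.27
gripper_force: 49.5
```

>>> carry_out(plan=[{"dx": 0.2,"dy": 0,"dz": 0,"rx": 0,"ry": 0,"rz": -0.08},{"dx": 0.2,"dy": 0,"dz": 0,"rx": 0,"ry": 0,"rz": -0.1},{"dx": 0.2,"dy": 0,"dz": 0,"rx": 0,"ry": 0,"rz": -0.1},{"dx": 0.2,"dy": -0.1,"dz": 0,"rx": 0,"ry": 0,"rz": -0.1},{"dx": 0.2,"dy": -0.1,"dz": 0,"rx": 0,"ry": 0,"rz": -0.1},{"dx": 0.2,"dy": -0.2,"dz": 0,"rx": 0,"ry": 0,"rz": -0.1},{"dx": 0.2,"dy": -0.2,"dz": 0,"rx": 0,"ry": 0,"rz": -0.1},{"dx": 0.2,"dy": -0.2,"dz": 0,"rx": 0,"ry": 0,"rz": -0.1},{"dx": 0.2,"dy": -0.2,"dz": 0,"rx": 0,"ry": 0,"rz": -0.1},{"dx": 0.2,"dy": -0.2,"dz": 0,"rx": 0,"ry": 0,"rz": -0.1}])

```text
time_s: 11.8
eef_pos: [0.6494, -0.1102, 0.0499]
tcp_rot: [-0.0, 0.944, 0.329, 0.0]
contact_force: [-1.2, 0.6, -2.9]
gripper_width: 0.274
gripper_force: 49.5
```

```bash
python3 - <<'E'
from h import *
st();print(arm.read_state()['moment'])
E
```

```text
t 11.8 p [ 649.4 -110.2   49.9] close -51.55 z [ 0.  0. -1.] q [-0.06  0.7   0.27  1.66 -0.24  0.81 -0.59] F [-1.2  0.6 -2.9] g 23.4 49.5
[ 0.03861876 -0.01489817 -0.0111789 ]
```

>>> carry_out(plan=[{"dx": 0.1,"dy": -0.2,"dz": 0,"rx": 0,"ry": 0,"rz": -0.1},{"dx": 0.1,"dy": -0.2,"dz": 0,"rx": 0,"ry": 0,"rz": -0.1},{"dx": 0.1,"dy": -0.2,"dz": 0,"rx": 0,"ry": 0,"rz": -0.1},{"dx": 0.1,"dy": -0.2,"dz": 0,"rx": 0,"ry": 0,"rz": -0.1},{"dx": 0,"dy": -0.2,"dz": 0,"rx": 0,"ry": 0,"rz": -0.1},{"dx": 0,"dy": -0.2,"dz": 0,"rx": 0,"ry": 0,"rz": -0.087},{"dx": 0,"dy": 0,"dz": 0,"rx": 0,"ry": 0,"rz": 0},{"dx": 0,"dy": 0,"dz": -0.4,"rx": 0,"ry": 0,"rz": 0},{"dx": 0,"dy": 0,"dz": 0,"rx": 0,"ry": 0,"rz": 0},{"dx": 0,"dy": 0,"dz": 0,"rx": 0,"ry": 0,"rz": 0}])

```text
time_s: 12.8
eef_pos: [0.6497, -0.1117, 0.0495]
tcp_rot: [-0.0, 0.999, 0.044, 0.0]
contact_force: [-0.6, -0.1, -4.1]
gripper_width: 0.276
gripper_force: 49.6
```

```bash
python3 - <<'E'
from h import *
st();print(arm.read_state()['moment'])
E
```

```text
t 12.8 p [ 649.7 -111.7   49.5] close -84.91 z [ 0.  0. -1.] q [-0.16  0.73  0.41  1.67 -0.37  0.83 -1.07] F [-0.6 -0.1 -4.1] g 23.6 49.6
[ 0.01138796 -0.0249265   0.0222269 ]
```

>>> carry_out(plan=[{"dx": 0,"dy": 0,"dz": 0,"rx": 0,"ry": 0,"rz": 0},{"dx": 0,"dy": 0,"dz": 0,"rx": 0,"ry": 0,"rz": 0},{"dx": 0,"dy": 0,"dz": 0,"rx": 0,"ry": 0,"rz": 0},{"dx": 0,"dy": 0,"dz": 0,"rx": 0,"ry": 0,"rz": 0},{"dx": 0,"dy": 0,"dz": 5,"rx": 0,"ry": 0,"rz": 0},{"dx": 0,"dy": 0,"dz": 15,"rx": 0,"ry": 0,"rz": 0},{"dx": 0,"dy": 0,"dz": 30,"rx": 0,"ry": 0,"rz": 0},{"dx": 0,"dy": 0,"dz": 40,"rx": 0,"ry": 0,"rz": 0},{"dx": 0,"dy": 0,"dz": 40,"rx": 0,"ry": 0,"rz": 0},{"dx": 0,"dy": 0,"dz": 20,"rx": 0,"ry": 0,"rz": 0}], fingers=60)

```text
time_s: 13.8
eef_pos: [0.6517, -0.1126, 0.2052]
tcp_rot: [0.001, 0.999, 0.044, 0.003]
contact_force: [0.8, -0.1, -0.6]
gripper_width: 0.705
gripper_force: 0.0
```

>>> carry_out(plan=[{"dx": -5,"dy": 2,"dz": 0,"rx": 0,"ry": 0,"rz": 0.08},{"dx": -15,"dy": 5,"dz": 0,"rx": 0,"ry": 0,"rz": 0.12},{"dx": -20,"dy": 5,"dz": 0,"rx": 0,"ry": 0,"rz": 0.12},{"dx": -20,"dy": 5,"dz": 0,"rx": 0,"ry": 0,"rz": 0.12},{"dx": -20,"dy": 5,"dz": 0,"rx": 0,"ry": 0,"rz": 0.12},{"dx": -20,"dy": 5,"dz": 0,"rx": 0,"ry": 0,"rz": 0.12},{"dx": -15,"dy": 5,"dz": 0,"rx": 0,"ry": 0,"rz": 0.12},{"dx": -10,"dy": 0,"dz": 0,"rx": 0,"ry": 0,"rz": 0.08},{"dx": 0,"dy": 0,"dz": 0,"rx": 0,"ry": 0,"rz": 0},{"dx": 0,"dy": 0,"dz": 0,"rx": 0,"ry": 0,"rz": 0}])

```text
time_s: 14.8
eef_pos: [0.5254, -0.08, 0.2006]
tcp_rot: [0.001, 0.886, 0.464, 0.001]
contact_force: [0.4, 0.4, -0.9]
gripper_width: 0.702
gripper_force: 0.0
```

```bash
python3 - <<'E'
from h import *
st();f=grab('wrist');st();save('w6.png',f['frame'],1.25);t=grab('top');np.savez('w6.npz',w=f['frame'],t=t['frame'],R=f['R'],tt=f['t'])
for n,q in (('rod',[.443,-.038,.04]),('yoke',[.648,-.112,.08]),('fix',[.63,.067,.08])): print(n,proj(f,q),proj(t,q))
E
```

```text
t 14.8 p [525.4 -80.  200.6] close -34.7 z [ 0.002  0.    -1.   ] q [-0.17  0.3   0.32  1.9  -0.12  0.96 -0.4 ] F [ 0.4  0.4 -0.9] g 60.0 0.0
t 14.85 p [525.6 -80.  200.3] close -34.68 z [ 0.002 -0.    -1.   ] q [-0.17  0.3   0.32  1.9  -0.12  0.95 -0.4 ] F [ 1.2 -0.   0.2] g 60.1 0.0
rod [234.76129578 196.14593619] [354.28405607 252.8051298 ]
yoke [448.33580138 150.3657949 ] [384.93950109 160.0127565 ]
fix [320.54862073 -30.02728656] [306.2264534  169.15623187]
```

View pics/w6.png

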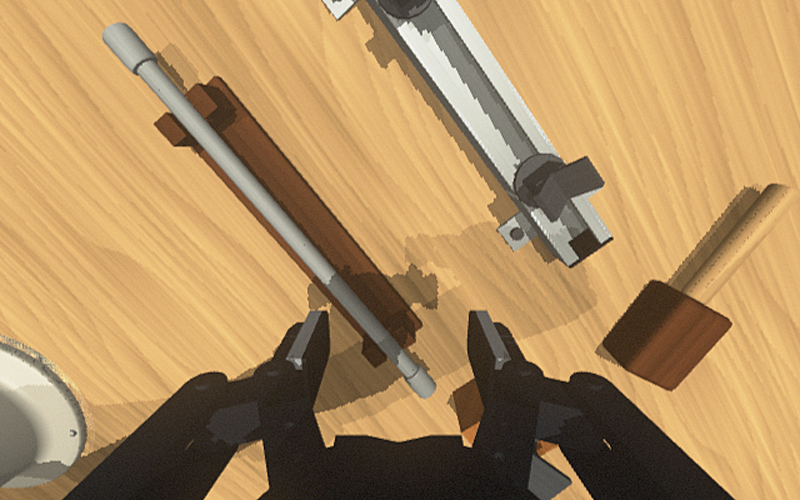

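The view shows the V-rest locked at the mark, with its V across the slot's sides at (455,145) px and the trough along the channel. The rod runs from (98,30) to (340,308) in the 640 frame. I'll fit the yaw and the rod pose.

```bash
cat > r.py <<'E'
from h import *
def rodpoly(f,x,y,yaw,z=.04):
    m=np.zeros((400*S,640*S),np.uint8);c,s=np.cos(yaw),np.sin(yaw)
    for a,b,r in ((-.2,-.17,.011),(-.17,.17,.008),(.17,.2,.011)):
        P=[proj(f,[x+c*l-s*r*np.cos(t),y+s*l+c*r*np.cos(t),z+r*np.sin(t)]) for l in(a,b) for t in np.linspace(0,6.28,24)]
        cv2.fillConvexPoly(m,cv2.convexHull(((np.array(P)+.5)*S).astype(np.float32)).astype(np.int32),255)
    return cv2.resize(m,(640,400),interpolation=cv2.INTER_AREA)/255.
def fitrod(f,m,x0,z=.04,W=None):
    c=lambda p:(np.abs(rodpoly(f,p[0]/1000,p[1]/1000,p[2]/100,z)-m)*(1 if W is None else W)).sum()/m.sum()
    sx=[[x0[0]*1000+a,x0[1]*1000+b,x0[2]*100+d] for a,b,d in((-5,-5,-2),(6,0,0),(0,6,0),(1,1,4))]
    r=minimize(c,sx[0],method='Nelder-Mead',options=dict(initial_simplex=sx,xatol=.05,fatol=1e-4));return r.x,r.fun
E
python3 - <<'E'
from r import *
f=grab('wrist');st()
hsv=cv2.cvtColor(cv2.GaussianBlur(f['frame'],(0,0),.6),cv2.COLOR_RGB2HSV)
near=cv2.dilate((rodpoly(f,.443,-.038,np.radians(-88))>.1).astype(np.uint8),np.ones((25,25)))
m=((hsv[:,:,1]<62)&(near>0)).astype(np.uint8)
n,l,s,_=cv2.connectedComponentsWithStats(m);k=1+np.argmax(s[1:,4]);m=(l==k).astype(float);print(s[k])
print('rod',fitrod(f,m,(.443,-.038,np.radians(-88))))
g=f['frame'].mean(2)
for th in (80,95,110):
    b=np.zeros((400,640),np.uint8);cv2.circle(b,(448,143),40,1,-1)
    m=((g<th)&(hsv[:,:,1]<75)).astype(np.uint8)*b;n,l,s,_=cv2.connectedComponentsWithStats(m);k=1+np.argmax(s[1:,4]);m=(l==k).astype(float)
    x,c=fit([f],[m],(.648,-.112,(-1.35,-1.48,-1.6)),.04);print(th,s[k],x,np.degrees(x[2]/100),c)
E
```

```text
t 14.95 p [525.4 -79.9 199.8] close -34.63 z [ 0.001 -0.    -1.   ] q [-0.17  0.3   0.32  1.9  -0.12  0.95 -0.4 ] F [0.4 0.8 0.5] g 59.9 0.0
[  82   18  266  301 6029]
rod (array([ 448.3166084 ,  -36.61405021, -153.36711387]), np.float64(0.07141040526344888))
80 [ 410  125   73   53 1401] [ 645.60636584 -111.35763201 -141.27878119] -80.94677897034735 0.8751144140739807
95 [ 410  120   73   59 2227] [ 646.63301714 -111.0526109  -142.75483476] -81.79249536701657 0.28153411342085105
110 [ 410  112   73   68 2653] [ 647.0042664  -111.02380681 -145.36736911] -83.28936728693706 0.16386480713657492
```

>>> carry_out(plan=[{"dx": -7,"dy": 4,"dz": 0,"rx": 0,"ry": 0,"rz": 0.08},{"dx": -15,"dy": 8,"dz": 0,"rx": 0,"ry": 0,"rz": 0.1},{"dx": -15,"dy": 8,"dz": 0,"rx": 0,"ry": 0,"rz": 0.1},{"dx": -15,"dy": 8,"dz": -10,"rx": 0,"ry": 0,"rz": 0.1},{"dx": -15,"dy": 8,"dz": -20,"rx": 0,"ry": 0,"rz": 0.1},{"dx": -10,"dy": 7,"dz": -20,"rx": 0,"ry": 0,"rz": 0.1},{"dx": 0,"dy": 0,"dz": -20,"rx": 0,"ry": 0,"rz": 0.061},{"dx": 0,"dy": 0,"dz": -15,"rx": 0,"ry": 0,"rz": 0},{"dx": 0,"dy": 0,"dz": -5,"rx": 0,"ry": 0,"rz": 0},{"dx": 0,"dy": 0,"dz": 0,"rx": 0,"ry": 0,"rz": 0}])

```text
time_s: 15.95
eef_pos: [0.4475, -0.0369, 0.1089]
tcp_rot: [-0.0, 0.694, 0.72, -0.001]
contact_force: [-0.0, 0.8, 1.2]
gripper_width: 0.7
gripper_force: 0.0
```

```bash
python3 - <<'E'
from r import *
st();f=grab('wrist')
hsv=cv2.cvtColor(cv2.GaussianBlur(f['frame'],(0,0),.6),cv2.COLOR_RGB2HSV)
R0=rodpoly(f,.4483,-.0366,-1.5337);near=cv2.dilate((R0>.1).astype(np.uint8),np.ones((15,15)))
m=((hsv[:,:,1]<62)&(near>0))
for r in range(20,260,30):
    w=np.where(m[r])[0];v=np.where(R0[r]>.5)[0];print(r,(w.min(),w.max()) if len(w) else 0,(v.min(),v.max()) if len(v) else 0)
E
```

```text
t 15.95 p [447.5 -36.9 108.9] close 2.13 z [-0.002 -0.    -1.   ] q [-0.14  0.3   0.19  2.16 -0.09  0.69  0.14] F [-0.   0.8  1.2] g 59.8 0.0
20 (np.int64(307), np.int64(330)) (np.int64(306), np.int64(330))
50 (np.int64(307), np.int64(330)) (np.int64(306), np.int64(330))
80 (np.int64(308), np.int64(330)) (np.int64(307), np.int64(330))
110 (np.int64(308), np.int64(329)) (np.int64(307), np.int64(329))
140 (np.int64(308), np.int64(329)) (np.int64(307), np.int64(329))
170 (np.int64(309), np.int64(329)) (np.int64(308), np.int64(329))
200 (np.int64(309), np.int64(328)) (np.int64(308), np.int64(328))
230 (np.int64(309), np.int64(328)) (np.int64(309), np.int64(328))
```

>>> carry_out(plan=[{"dx": 0.8,"dy": 0,"dz": -8,"rx": 0,"ry": 0,"rz": 0},{"dx": 0,"dy": 0,"dz": -15,"rx": 0,"ry": 0,"rz": 0},{"dx": 0,"dy": 0,"dz": -20,"rx": 0,"ry": 0,"rz": 0},{"dx": 0,"dy": 0,"dz": -18,"rx": 0,"ry": 0,"rz": 0},{"dx": 0,"dy": 0,"dz": -13,"rx": 0,"ry": 0,"rz": 0},{"dx": 0,"dy": 0,"dz": -9,"rx": 0,"ry": 0,"rz": 0},{"dx": 0,"dy": 0,"dz": -5,"rx": 0,"ry": 0,"rz": 0},{"dx": 0,"dy": 0,"dz": -3,"rx": 0,"ry": 0,"rz": 0},{"dx": 0,"dy": 0,"dz": 0,"rx": 0,"ry": 0,"rz": 0},{"dx": 0,"dy": 0,"dz": 0,"rx": 0,"ry": 0,"rz": 0}])

```text
time_s: 17.0
eef_pos: [0.4489, -0.0367, 0.0188]
tcp_rot: [0.0, 0.694, 0.72, 0.0]
contact_force: [0.2, 0.2, 0.1]
gripper_width: 0.706
gripper_force: 0.0
```

>>> carry_out(plan=[{"dx": 0,"dy": 0,"dz": 0,"rx": 0,"ry": 0,"rz": 0},{"dx": 0,"dy": 0,"dz": 0,"rx": 0,"ry": 0,"rz": 0},{"dx": 0,"dy": 0,"dz": 0,"rx": 0,"ry": 0,"rz": 0},{"dx": 0,"dy": 0,"dz": 0,"rx": 0,"ry": 0,"rz": 0},{"dx": 0,"dy": 0,"dz": 0,"rx": 0,"ry": 0,"rz": 0},{"dx": 0,"dy": 0,"dz": 0,"rx": 0,"ry": 0,"rz": 0},{"dx": 0,"dy": 0,"dz": 0,"rx": 0,"ry": 0,"rz": 0},{"dx": 0,"dy": 0,"dz": 0,"rx": 0,"ry": 0,"rz": 0},{"dx": 0,"dy": 0,"dz": 0,"rx": 0,"ry": 0,"rz": 0},{"dx": 0,"dy": 0,"dz": 0,"rx": 0,"ry": 0,"rz": 0}], fingers=0, squeeze=60)

```text
time_s: 18.0
eef_pos: [0.4486, -0.0367, 0.0187]
tcp_rot: [0.0, 0.694, 0.72, 0.0]
contact_force: [0.3, 0.7, 6.2]
gripper_width: 0.167
gripper_force: 58.4
```

```bash
python3 - <<'E'
from r import *
st()
E
```

```text
t 18.0 p [448.6 -36.7  18.7] close 2.18 z [ 0.  0. -1.] q [-0.1   0.48  0.14  2.19 -0.15  0.48  0.19] F [0.3 0.7 6.2] g 14.3 58.4
```

>>> carry_out(plan=[{"dx": 0,"dy": 0,"dz": 5,"rx": 0,"ry": 0,"rz": 0},{"dx": 0,"dy": 0,"dz": 12,"rx": 0,"ry": 0,"rz": 0},{"dx": 0,"dy": 0,"dz": 20,"rx": 0,"ry": 0,"rz": 0},{"dx": 0,"dy": 0,"dz": 25,"rx": 0,"ry": 0,"rz": 0},{"dx": 0,"dy": 0,"dz": 25,"rx": 0,"ry": 0,"rz": 0},{"dx": 0,"dy": 0,"dz": 25,"rx": 0,"ry": 0,"rz": 0},{"dx": 5,"dy": 0,"dz": 20,"rx": 0,"ry": 0,"rz": 0},{"dx": 15,"dy": 0,"dz": 15,"rx": 0,"ry": 0,"rz": 0},{"dx": 20,"dy": 0,"dz": 8,"rx": 0,"ry": 0,"rz": 0},{"dx": 20,"dy": 2,"dz": 0,"rx": 0,"ry": 0,"rz": 0}])

```text
time_s: 19.0
eef_pos: [0.5096, -0.0351, 0.1756]
tcp_rot: [0.001, 0.694, 0.72, 0.001]
contact_force: [1.5, -0.2, -3.6]
gripper_width: 0.167
gripper_force: 58.6
```

>>> carry_out(plan=[{"dx": 20,"dy": 2,"dz": 0,"rx": 0,"ry": 0,"rz": 0.006},{"dx": 20,"dy": 2,"dz": 0,"rx": 0,"ry": 0,"rz": 0.01},{"dx": 20,"dy": 2,"dz": 0,"rx": 0,"ry": 0,"rz": 0.01},{"dx": 20,"dy": 2,"dz": 0,"rx": 0,"ry": 0,"rz": 0.01},{"dx": 20,"dy": 2,"dz": 0,"rx": 0,"ry": 0,"rz": 0.01},{"dx": 20,"dy": 2,"dz": 0,"rx": 0,"ry": 0,"rz": 0},{"dx": 10,"dy": 0.4,"dz": 0,"rx": 0,"ry": 0,"rz": 0},{"dx": 2.7,"dy": 0,"dz": 0,"rx": 0,"ry": 0,"rz": 0},{"dx": 0,"dy": 0,"dz": 0,"rx": 0,"ry": 0,"rz": 0},{"dx": 0,"dy": 0,"dz": 0,"rx": 0,"ry": 0,"rz": 0}])

```text
time_s: 20.0
eef_pos: [0.64, -0.0226, 0.1733]
tcp_rot: [-0.0, 0.677, 0.736, -0.0]
contact_force: [1.0, 0.8, -3.9]
gripper_width: 0.168
gripper_force: 58.7
```

```bash
python3 - <<'E'
from r import *
st();f=grab('wrist');t=grab('top');s=grab('side')
hsv=cv2.cvtColor(cv2.GaussianBlur(f['frame'],(0,0),.6),cv2.COLOR_RGB2HSV)
p=arm.read_state()['eef_pos']
np.savez('lift.npz',f=f['frame'],t=t['frame'],s=s['frame'])
for q in ([.6413,-.0223,.09],[.6338,.0674,.078],[.6338,.0674,.097],p+[0,0,.0213],p+[-.016,.199,.0213],p+[.016,-.199,.0213]): print(np.round(q,3),[proj(k,q).round(0) for k in (f,t,s)])
a=t['frame'][100:300,220:480];b=s['frame'][130:330,260:460]
save('chk.png',np.hstack([cv2.resize(a,None,fx=1.7,fy=1.7,interpolation=2),cv2.resize(b,None,fx=1.7,fy=1.7,interpolation=2)]))
E
```

```text
t 20.0 p [640.  -22.6 173.3] close 4.79 z [-0.001 -0.    -1.   ] q [-0.14  0.51  0.18  1.64 -0.11  1.    0.16] F [ 1.   0.8 -3.9] g 14.3 58.7
[ 0.641 -0.022  0.09 ] [array([319., 208.]), array([346., 162.]), array([360., 202.])]
[0.634 0.067 0.078] [array([319.,  94.]), array([306., 168.]), array([338., 189.])]
[0.634 0.067 0.097] [array([319.,  93.]), array([306., 165.]), array([338., 183.])]
[ 0.64  -0.022  0.195] [array([317., 281.]), array([348., 148.]), array([363., 166.])]
[0.624 0.177 0.195] [array([ 318., -354.]), array([251., 158.]), array([314., 133.])]
[ 0.656 -0.221  0.195] [array([317., 525.]), array([445., 139.]), array([426., 207.])]
```

>>> carry_out(plan=[{"dx": 0.8,"dy": 0,"dz": -8,"rx": 0,"ry": 0,"rz": 0},{"dx": 0,"dy": 0,"dz": -15,"rx": 0,"ry": 0,"rz": 0},{"dx": 0,"dy": 0,"dz": -18,"rx": 0,"ry": 0,"rz": 0},{"dx": 0,"dy": 0,"dz": -18,"rx": 0,"ry": 0,"rz": 0},{"dx": 0,"dy": 0,"dz": -15,"rx": 0,"ry": 0,"rz": 0},{"dx": 0,"dy": 0,"dz": -12,"rx": 0,"ry": 0,"rz": 0},{"dx": 0,"dy": 0,"dz": -8,"rx": 0,"ry": 0,"rz": 0},{"dx": 0,"dy": 0,"dz": -3,"rx": 0,"ry": 0,"rz": 0},{"dx": 0,"dy": 0,"dz": 0,"rx": 0,"ry": 0,"rz": 0},{"dx": 0,"dy": 0,"dz": 0,"rx": 0,"ry": 0,"rz": 0}])

```text
time_s: 21.15
eef_pos: [0.6426, -0.0224, 0.0771]
tcp_rot: [0.0, 0.677, 0.736, 0.0]
contact_force: [0.3, -0.2, -2.8]
gripper_width: 0.165
gripper_force: 58.8
```

```bash
python3 - <<'E'
from r import *
st();t=grab('top');s=grab('side');w=grab('wrist')
np.savez('low.npz',f=w['frame'],t=t['frame'],s=s['frame'])
a=t['frame'][110:230,230:470];b=s['frame'][140:300,280:480];c=w['frame']
q=lambda i,k:cv2.resize(i,None,fx=k,fy=k,interpolation=2)
A=q(a,400/240);B=q(b,2);C=q(c,.625)
o=np.zeros((A.shape[0]+C.shape[0],800,3),np.uint8);o[:A.shape[0],:400]=A;o[A.shape[0]:,:400]=C;o[:B.shape[0],400:400+B.shape[1]]=B;save('chk.png',o)
E
```

```text
t 21.15 p [642.6 -22.4  77.1] close 4.81 z [ 0.001  0.    -1.   ] q [-0.13  0.63  0.16  1.7  -0.13  0.82  0.18] F [ 0.3 -0.2 -2.8] g 14.1 58.8
```

View pics/chk.png

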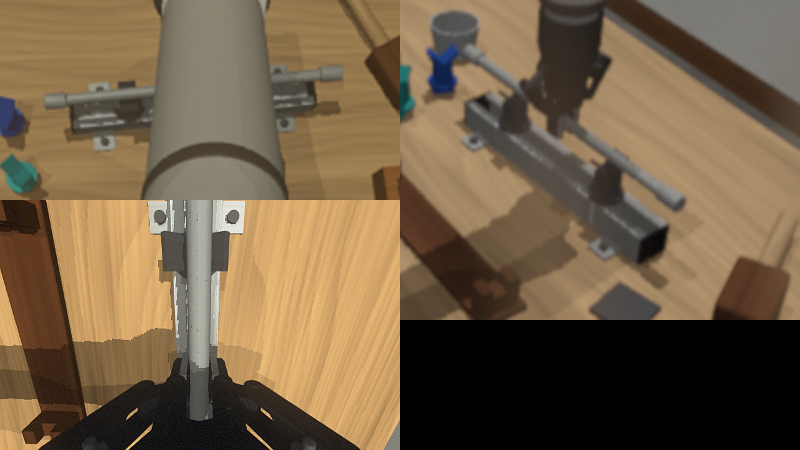

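The rod is level above both Vs and centred in the fixed V in the wrist view (at about (200,250) of the mosaic). I'll lower it gently.

>>> carry_out(plan=[{"dx": -0.5,"dy": 0,"dz": -1.5,"rx": 0,"ry": 0,"rz": 0},{"dx": -0.5,"dy": 0,"dz": -1.5,"rx": 0,"ry": 0,"rz": 0},{"dx": 0,"dy": 0,"dz": -1.5,"rx": 0,"ry": 0,"rz": 0},{"dx": 0,"dy": 0,"dz": -1,"rx": 0,"ry": 0,"rz": 0},{"dx": 0,"dy": 0,"dz": -0.8,"rx": 0,"ry": 0,"rz": 0},{"dx": 0,"dy": 0,"dz": -0.8,"rx": 0,"ry": 0,"rz": 0},{"dx": 0,"dy": 0,"dz": -0.5,"rx": 0,"ry": 0,"rz": 0},{"dx": 0,"dy": 0,"dz": 0,"rx": 0,"ry": 0,"rz": 0},{"dx": 0,"dy": 0,"dz": 0,"rx": 0,"ry": 0,"rz": 0},{"dx": 0,"dy": 0,"dz": 0,"rx": 0,"ry": 0,"rz": 0}])

```text
time_s: 22.3
eef_pos: [0.6409, -0.0223, 0.0692]
tcp_rot: [-0.0, 0.677, 0.736, 0.0]
contact_force: [-2.8, -0.1, 3.1]
gripper_width: 0.168
gripper_force: 59.2
```

>>> carry_out(plan=[{"dx": -0.4,"dy": 0,"dz": 0,"rx": 0,"ry": 0,"rz": 0},{"dx": -0.4,"dy": 0,"dz": -0.2,"rx": 0,"ry": 0,"rz": 0},{"dx": 0,"dy": 0,"dz": -0.3,"rx": 0,"ry": 0,"rz": 0},{"dx": 0,"dy": 0,"dz": -0.3,"rx": 0,"ry": 0,"rz": 0},{"dx": 0,"dy": 0,"dz": 0,"rx": 0,"ry": 0,"rz": 0},{"dx": 0,"dy": 0,"dz": 0,"rx": 0,"ry": 0,"rz": 0},{"dx": 0,"dy": 0,"dz": 0,"rx": 0,"ry": 0,"rz": 0},{"dx": 0,"dy": 0,"dz": 0,"rx": 0,"ry": 0,"rz": 0},{"dx": 0,"dy": 0,"dz": 0,"rx": 0,"ry": 0,"rz": 0},{"dx": 0,"dy": 0,"dz": 0,"rx": 0,"ry": 0,"rz": 0}])

```text
time_s: 23.3
eef_pos: [0.6403, -0.0224, 0.0685]
tcp_rot: [0.0, 0.677, 0.736, 0.0]
contact_force: [-2.3, 0.2, 4.8]
gripper_width: 0.168
gripper_force: 59.6
```

```bash
python3 - <<'E'
from r import *
st();print(arm.read_state()['moment'])
E
```

```text
t 23.3 p [640.3 -22.4  68.5] close 4.81 z [ 0.  0. -1.] q [-0.12  0.64  0.16  1.7  -0.13  0.81  0.18] F [-2.3  0.2  4.8] g 14.3 59.6
[-0.0240931   0.57569677 -0.02506166]
```

>>> carry_out(plan=[{"dx": -0.3,"dy": 0,"dz": 0,"rx": 0,"ry": 0,"rz": 0},{"dx": -0.3,"dy": 0,"dz": 0,"rx": 0,"ry": 0,"rz": 0},{"dx": 0,"dy": 0,"dz": -0.2,"rx": 0,"ry": 0,"rz": 0},{"dx": 0,"dy": 0,"dz": 0,"rx": 0,"ry": 0,"rz": 0},{"dx": 0,"dy": 0,"dz": 0,"rx": 0,"ry": 0,"rz": 0},{"dx": 0,"dy": 0,"dz": 0,"rx": 0,"ry": 0,"rz": 0},{"dx": 0,"dy": 0,"dz": 0,"rx": 0,"ry": 0,"rz": 0},{"dx": 0,"dy": 0,"dz": 0,"rx": 0,"ry": 0,"rz": 0},{"dx": 0,"dy": 0,"dz": 0,"rx": 0,"ry": 0,"rz": 0},{"dx": 0,"dy": 0,"dz": 0,"rx": 0,"ry": 0,"rz": 0}], squeeze=20)

```text
time_s: 24.3
eef_pos: [0.64, -0.0224, 0.0682]
tcp_rot: [0.0, 0.677, 0.736, 0.0]
contact_force: [-1.3, -0.4, 4.8]
gripper_width: 0.167
gripper_force: 59.5
```

>>> carry_out(plan=[{"dx": 0,"dy": 0,"dz": 0,"rx": 0,"ry": 0,"rz": 0},{"dx": 0,"dy": 0,"dz": 0,"rx": 0,"ry": 0,"rz": 0},{"dx": 0,"dy": 0,"dz": 0,"rx": 0,"ry": 0,"rz": 0},{"dx": 0,"dy": 0,"dz": 0,"rx": 0,"ry": 0,"rz": 0},{"dx": 0,"dy": 0,"dz": 0,"rx": 0,"ry": 0,"rz": 0},{"dx": 0,"dy": 0,"dz": 0,"rx": 0,"ry": 0,"rz": 0},{"dx": 0,"dy": 0,"dz": 0,"rx": 0,"ry": 0,"rz": 0},{"dx": 0,"dy": 0,"dz": 0,"rx": 0,"ry": 0,"rz": 0},{"dx": 0,"dy": 0,"dz": 0,"rx": 0,"ry": 0,"rz": 0},{"dx": 0,"dy": 0,"dz": 0,"rx": 0,"ry": 0,"rz": 0}], fingers=22)

```text
time_s: 25.3
eef_pos: [0.6395, -0.0223, 0.0678]
tcp_rot: [-0.0, 0.677, 0.736, 0.0]
contact_force: [0.3, 0.4, 0.2]
gripper_width: 0.257
gripper_force: 0.0
```

Released with forces near zero. Next I'll open further, rise and move clear toward the robot.

>>> carry_out(plan=[{"dx": 0,"dy": 0,"dz": 0,"rx": 0,"ry": 0,"rz": 0},{"dx": 0,"dy": 0,"dz": 0,"rx": 0,"ry": 0,"rz": 0},{"dx": 0,"dy": 0,"dz": 0,"rx": 0,"ry": 0,"rz": 0},{"dx": 0,"dy": 0,"dz": 0,"rx": 0,"ry": 0,"rz": 0},{"dx": 0,"dy": 0,"dz": 5,"rx": 0,"ry": 0,"rz": 0},{"dx": 0,"dy": 0,"dz": 15,"rx": 0,"ry": 0,"rz": 0},{"dx": 0,"dy": 0,"dz": 25,"rx": 0,"ry": 0,"rz": 0},{"dx": 0,"dy": 0,"dz": 35,"rx": 0,"ry": 0,"rz": 0},{"dx": 0,"dy": 0,"dz": 35,"rx": 0,"ry": 0,"rz": 0},{"dx": 0,"dy": 0,"dz": 20,"rx": 0,"ry": 0,"rz": 0}], fingers=60)

```text
time_s: 26.3
eef_pos: [0.6414, -0.0225, 0.2078]
tcp_rot: [0.002, 0.677, 0.736, 0.002]
contact_force: [0.2, -0.4, -0.1]
gripper_width: 0.706
gripper_force: 0.0
```

>>> carry_out(plan=[{"dx": -8,"dy": 0,"dz": 8,"rx": 0,"ry": 0,"rz": 0},{"dx": -20,"dy": 0,"dz": 10,"rx": 0,"ry": 0,"rz": 0},{"dx": -25,"dy": 0,"dz": 10,"rx": 0,"ry": 0,"rz": 0},{"dx": -25,"dy": 0,"dz": 10,"rx": 0,"ry": 0,"rz": 0},{"dx": -25,"dy": 0,"dz": 10,"rx": 0,"ry": 0,"rz": 0},{"dx": -25,"dy": 0,"dz": 10,"rx": 0,"ry": 0,"rz": 0},{"dx": -25,"dy": 0,"dz": 10,"rx": 0,"ry": 0,"rz": 0},{"dx": -15,"dy": 0,"dz": 5,"rx": 0,"ry": 0,"rz": 0},{"dx": -5,"dy": 0,"dz": 0,"rx": 0,"ry": 0,"rz": 0},{"dx": 0,"dy": 0,"dz": 0,"rx": 0,"ry": 0,"rz": 0}])

```text
time_s: 27.3
eef_pos: [0.4658, -0.0223, 0.2757]
tcp_rot: [-0.0, 0.677, 0.736, 0.0]
contact_force: [-0.1, -0.3, -1.0]
gripper_width: 0.704
gripper_force: 0.0
```

```bash
python3 - <<'E'
from r import *
st()
for n in ('side','top'):
    f=grab(n)
    for r in arm.outline_of(n,'rod')[:1]:
        m=r['pixels'].astype(float);x0=(.641,-.022,np.radians(-85.2));print(n,round(r['score'],2),np.round(r['box'],1),m.sum())
        for z in (.0893,): print(z,fitrod(f,m,x0,z))
        M=rodpoly(f,*x0,.0893);ys,xs=np.where(M>.5);print('expected box',(xs.min()+xs.max())/2,(ys.min()+ys.max())/2,np.ptp(xs)+1,np.ptp(ys)+1)
    # own grey-rod mask tips
    np.save(n+'_end.npy',f['frame'])
E
```

```text
t 27.3 p [465.8 -22.3 275.7] close 4.82 z [ 0.  0. -1.] q [-0.19  0.09  0.2   1.96 -0.02  1.1   0.1 ] F [-0.1 -0.3 -1. ] g 60.1 0.0
side 0.76 [365.6 207.6 116.2  82.6] 951.0
0.0893 (array([ 638.64002512,  -21.4327808 , -149.09968186]), np.float64(0.13657862724479908))
expected box 366.0 206.5 113 86
top 0.85 [344.4 163.  177.5  26.8] 592.0
0.0893 (array([ 637.04545705,  -22.07348826, -148.92212318]), np.float64(1.373926868044515))
expected box 345.5 162.5 180 28
```

```bash
python3 -c "
from cell import arm
print(arm.job_done())"
```

```text
the job is handed in; nothing more can be done
None
```

I locked the loose V-rest under the channel's lips at the white mark and laid the rod in both Vs, its middle within about 2 mm of midway by the camera fit. I handed the job in at about 27 s of the 64 s allowed, with the gripper clear; no verdict came back.

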